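Seat the twist-lock lid and hold it half-way to the click

TASK

Pick the orange tub's own lid out of the chest's pull-out tray, lower it flat onto the orange tub so that its two lugs pass down through the rim notches, and turn it clockwise half-way to the lock (about 45 degrees of the quarter turn), without letting it click. Finish while still gripping the lid at that half-way point, so that I can look round the seal before it is locked: do not let go. Do not shove or tip the tub, and leave the bamboo lid, glass dish, hairbrush and nail clipper where they are.

Things in the scene. Friction and masses are not known exactly. Their poses are not given: they have to be found in the camera images.
- chest: Two-drawer translucent blue plastic chest with a white top, fixed on the table; 280 mm deep (its x), 460 wide (its y), 150 high to the level white top. Origin under its centre; its x points away from the tray, z up.
- tray (a point): Centre of the floor of the chest's small blue tray, which stays run out on the chest's -x side just under the top: 205 mm to -x of the chest's origin and 112 mm above it. Tray 130 mm along x, 360 along y, walls 16 mm high; the white top's edge is 38 mm above this floor. Axes as the chest's.
- tub: Orange plastic tub standing loose on the white top, 100 mm across, 75 high, about 0.45 kg, rubber feet, with set cream-coloured shea butter to 29 mm below the rim. Origin under its centre, z up; its x axis runs through the two notches of the rim. Two white dots on the rim (at +x and -x) mark the notches, two white lines (at +y and -y) the lock.
- tub_mouth (a point): Centre of the tub's mouth, level with the rim top, 75 mm above the tub's origin; axes as the tub's. The rim is a ledge 4 mm thick round a mouth of 31 mm radius. At +x and -x a notch 14 mm wide (along y) cuts through the ledge out to a radius of 46 mm. Below the ledge the lugs have free room.
- tub_lid: The orange tub's lid, loose, about 50 g, lying right way up in the tray. Origin under the centre of its plug, z up. Plug 57 mm across, 10 deep; above it a disc 88 mm across, 4 thick (z = 10 to 14 mm); on the disc a straight grip bar along the lid's x. Half-turn symmetric, as is the tub: either lug may enter either notch.
- lid_bar (a point): Centre of the lid's grip bar, 24 mm above the lid's origin; axes as the lid's. The bar runs along x: 60 mm long, 12 wide (along y), 20 high (10 mm up and down from here).
- lid_lug (a point): Outer end of the lid's +x lug, 38.5 mm from its axis; the other lug is across from it, at -x. Lugs are 10 mm wide, 4 thick (z = 0 to 4 mm of the lid), standing out from the plug's foot right under the ends of the bar, where white pointer lines mark the disc's edge. They clear the underside of the seated ledge by 2 mm.
- lid_seat (a point): Centre of the underside of the lid's disc, 10 mm above the lid's origin; meets tub_mouth when seated. With lugs over the notches the lid drops in until the disc rests on the rim, with about 2 mm play sideways; with lugs on the ledge it stands 10 mm too high. Seen from above it then turns clockwise only (stops block the other way), freely to nearly 60 degrees.
- catch_a (a joint): Sprung catch in the tub, under the ledge near the -y lock line: travel in m, 0 at rest. From about 60 degrees of clockwise lid turn a lug pushes it outward, by 0.001 to 0.003; it snaps back behind the lug (the lock click) at about 90 degrees; a stop ends the turn at about 93.
- catch_b (a joint): The like catch on the +y side.
- dish: Round glass bowl on the white top, 96 mm across, 42 high; origin under its centre. Bystander.
- dish_lid: The glass bowl's bamboo-coloured lid with a black plug, in the tray beside the orange one: disc 88 mm across, bar 52 x 12 x 20 mm, 35 high in all; origin under its centre. It does not fit the tub. Bystander.
- hairbrush: Wooden hairbrush lying bristles up at the back of the white top, 215 mm long, 56 wide, 29 high; origin under its middle. Bystander.
- clipper: Steel nail clipper lying on the white top between tub and bowl, 78 mm long, 13 wide, 11 high; origin under its middle. Bystander.
There are look-alikes about, which are no part of the job. Of the things like the tub_lid, leave any that is purple; of the rest the larger one is meant. Of the things like the tub, leave any that is red; of the rest the larger one is meant.

How it is judged:
By the outcome, as a careful person would: the job done as asked, in the order asked, and still so for the second after the job is handed in, while the arm keeps its last pose, push and grip.
It also fails if it takes over 43 s, if anything falls off the work surface, if the arm or the gripper's body presses on something with over 40 N, if the wrist force passes 120 N, or if a joint passes its speed limit or range.

ROBOT

A 6-joint arm with a two-finger parallel gripper is mounted at the origin on the work surface. World frame = base frame: x ahead of the robot, y to its left, z up, the work surface at z = 0. Lengths are in m, angles in rad, forces in N, time in s.
With the tool pointing down it reaches from about 0.275 to 0.875 m from the base axis. Payload 12.5 kg.
Tool frame: the origin (TCP) lies at the centre of the arm's flange, where the gripper is bolted on; the fingertips stand 173 mm ahead of it and the grasp point (between the pads) lies 155 mm ahead of it (env.tip_extent is the distance from the TCP to the fingertips, in m); z points along the fingers, y is the direction in which the jaws open and shut (so a half turn about z gives the same grasp; the last joint's range is limited). The gripper opens to 85 mm and grips with 20 to 120 N. Pads are 22 mm wide; open, the fingers measure 114 mm over their backs; the gripper's body (76 mm by 85 mm) begins 54 mm behind the grasp point. The pads swing forward as they close: fully open they stand 13 mm farther back than shut.
Start: joints at [1.035, 0.351, 1.652, -0, 1.139, -0.085], TCP at [0.24, 0.495, 0.405] pointing down, gripper open.
Joint ranges: [-2.75, 2.75], [-0.79, 2.1], [0.01, 2.65], [-1.57, 4.71], [0.07, 3.14], [-2.87, 2.87]. Speed limits (rad/s): [2.22, 2.22, 2.79, 3.14, 3.14, 3.14].

INTERFACE

Orientations are given as a unit quaternion [w, x, y, z].
In Python, from workcell import env, gripper_to, kinematics, status, eyes, order gives the robot as it stands. The module is installed in compiled form; this text tells all that it offers. Calls block until the motion is done:
- env.move_pose(position, orientation): joint-space move of the TCP to a pose.
- env.movel(position, attitude=None, feed=0.15, force_limit=None): straight line of the TCP; attitude=None keeps the orientation; feed is the mean speed in m/s. With force_limit (N) it stops when the force on the tool has changed by that much, and returns True; else False.
- env.move_j(angles): joint-space move.
- gripper_to(opening, f_grip=None): opening from 0.0 (shut) to 1.0 (fully open); f_grip is the grip in N (None keeps the last); returns when the fingers have stopped.
- env.sleep(seconds).
- kinematics.inverse_kinematics(position, orientation): joint angles nearest the present ones, or None.
- status.observe(): the state.
- eyes.camera(name): name is "side" or "top"; returns (picture, depth): 420x560x3 uint8, red, green, blue; 420x560 float32, m along the optical axis (not along the pixel's ray), 0 where there is no reading.
- eyes.camera_params(name): a dict with "camera_matrix" (3x3 intrinsics, pixels), "rvec" (rotation vector, rad) and "tvec" (3), from world to camera coordinates, as OpenCV has them. Camera axes: x right, y down, z forward; pixel columns grow to the right and rows downward; lengths in m; the calibration is good to about 2 mm. A picture is of the moment at which its call begins. camera_params takes no time and is no camera call.
A pose or a line that the arm cannot do raises env.IKError and nothing moves.
- order.finish_job(): hands the job in, once; it reports no verdict.
The state is a dict: "time_s": time; "joint_pos": joint angles; "joint_velocities": joint speeds; "tau": joint torques, N m; "eef_pos": TCP position; "ee_rot": TCP orientation; "wrist_force": force on the tool from outside, world axes, zero at the start; "moment": the same for the moment, N m; "grip_width": opening from 0.0 (shut) to 1.0 (fully open).
Only numpy, scipy, OpenCV 4.12 (cv2) and the standard library are available. Lean on these libraries where they do the work, as an engineer would, in place of code of your own. Each camera call takes 0.05 s, during which the arm holds its last target. There are 200 camera calls.

## Working session

There is one attempt and no reset: what is moved stays moved. The work goes in short steps, each a Python script; the robot and the scene stay as the last script left them, time stands still between calls to the robot, and variables do not carry over. Pictures are saved under pics/ and viewed, about 8 in all and at most 12, crops included, and the job is handed in when it is done.

```bash
mkdir -p pics
cat > h.py <<'E'
import numpy as np, cv2
from workcell import env, gripper_to, kinematics, status, eyes, order
def snap(name,fn=None):
    p,d=eyes.camera(name)
    if fn: cv2.imwrite('pics/'+fn,p[:,:,::-1])
    np.savez('/tmp/'+name+'.npz',p=p,d=d); return p,d
def world(name,d):
    c=eyes.camera_params(name);K=np.array(c['camera_matrix']);R=cv2.Rodrigues(np.array(c['rvec'],float).reshape(3))[0];t=np.array(c['tvec'],float).reshape(3)
    v,u=np.mgrid[:d.shape[0],:d.shape[1]]
    r=np.stack([(u-K[0,2])/K[0,0]*d,(v-K[1,2])/K[1,1]*d,d],-1)
    return (r-t)@R
def proj(name,P):
    c=eyes.camera_params(name)
    return cv2.projectPoints(np.array(P,float).reshape(-1,3),np.array(c['rvec'],float),np.array(c['tvec'],float),np.array(c['camera_matrix'],float),None)[0][:,0]
E
python3 - <<'E'
from h import *
a,_=snap('top','top0.png');b,_=snap('side','side0.png')
for n in('top','side'):
    c=eyes.camera_params(n);R=cv2.Rodrigues(np.array(c['rvec'],float))[0];print(n,-R.T@np.array(c['tvec']).reshape(3),R[2],c['camera_matrix'][0][0])
s=status.observe();print(s)
E
```

```text
top [0.40281888 0.01511893 1.19317957] [ 0.13808963 -0.00857151 -0.99038265] 497.6548976057631
side [0.51751134 0.72017212 1.00561156] [-0.00138592 -0.63637742 -0.7713766 ] 534.958086810997
{'time_s': 0.1, 'joint_pos': array([ 1.03539466e+00,  3.51211731e-01,  1.65237647e+00, -4.45262887e-06,
        1.13910311e+00, -8.45961306e-02]), 'joint_velocities': array([-0.00047541, -0.00050214, -0.00098301, -0.00092853,  0.00027324,
       -0.00098833]), 'tau': array([-7.41029653e-04, -5.06839764e+01, -2.91881669e+01, -7.41964254e-05,
        2.52287799e-03,  1.92908226e-05]), 'eef_pos': array([0.23954488, 0.49496308, 0.40418984]), 'ee_rot': array([-1.65651890e-04,  2.23498018e-01,  9.74704229e-01, -5.23761658e-04]), 'wrist_force': array([-0.22980229,  0.38428709, -0.04912966]), 'moment': array([ 0.03613095, -0.01403741,  0.02944442]), 'grip_width': 0.9996529449283285}
```

View pics/top0.png

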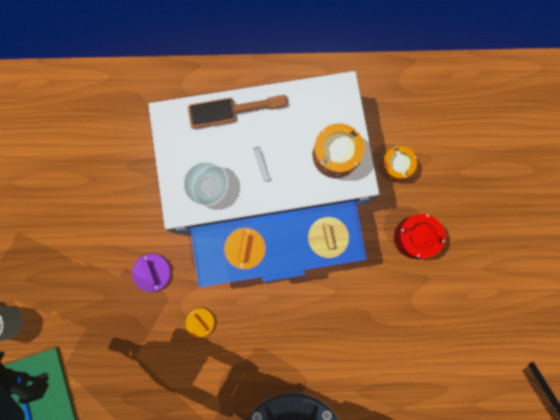

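View pics/side0.png

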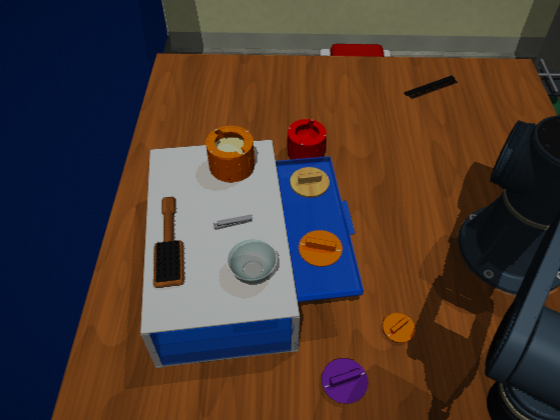

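Top view: the lid candidates are large orange in the tray (245,248), small orange on the table (200,322) and purple (151,272). The one meant is (245,248): not purple, the larger of the rest, and in the tray. The tub candidates are large orange on the white top (340,150), small orange (401,162) and red (422,237). The one meant is (340,150). I'll confirm both in one enlarged crop and measure.

Run:
```python
from h import *
z=np.load('/tmp/top.npz');p,d=z['p'],z['d']
W=world('top',d);np.set_printoptions(precision=4,suppress=True)
def crop(c,r=36): 
    return cv2.resize(p[c[1]-r:c[1]+r,c[0]-r:c[0]+r],(400,400),interpolation=cv2.INTER_CUBIC)
cv2.imwrite('pics/crop0.png',np.hstack([crop((245,248)),crop((340,150))])[:,:,::-1])
hsv=cv2.cvtColor(p,cv2.COLOR_RGB2HSV)
v,u=np.mgrid[:420,:560]
org=(hsv[...,0]>8)&(hsv[...,0]<24)&(hsv[...,1]>150)&(hsv[...,2]>90)
# lid
m=(np.hypot(u-245,v-248)<26)
Z=W[...,2]
disc=m&org&(Z>.115)&(Z<.16)
(c,r)=cv2.minEnclosingCircle(W[disc][:,:2].astype(np.float32));print('lid disc',c,r,np.percentile(Z[disc],[5,50,95]))
bar=m&(Z>.1365)&(Z<.17)
rc=cv2.minAreaRect(W[bar][:,:2].astype(np.float32));print('bar',rc,bar.sum(),Z[bar].max())
x=W[bar][:,:2];e,V=np.linalg.eigh(np.cov(x.T));print('bar mean',x.mean(0),'dir',np.degrees(np.arctan2(V[1,1],V[0,1])))
# tub
m=(np.hypot(u-340,v-150)<32)&(Z>.19)
print('tub z',np.percentile(Z[m],[5,25,50,75,95]))
t=m&(Z>.218);(c,r)=cv2.minEnclosingCircle(W[t][:,:2].astype(np.float32));print('tub rim',c,r,t.sum(),W[t].mean(0))
# chest tops
for q in[(240,130),(300,180),(180,140),(200,250),(285,262)]: print(q,W[q[1],q[0]])
# white marks on the rim
wh=t&(hsv[...,1]<110)&(hsv[...,2]>150);print(np.c_[u[wh],v[wh],W[wh]])
```

```text
lid disc (0.45258384943008423, 0.0923871248960495) 0.042106058448553085 [0.1218 0.1254 0.1454]
bar ((0.45243576169013977, 0.09281356632709503), (0.01195195596665144, 0.059414513409137726), 78.99954223632812) 168 0.14912584549269275
bar mean [0.4523 0.0926] dir 169.32258433389765
tub z [0.1929 0.1957 0.2214 0.2244 0.2266]
tub rim (0.5453084111213684, -0.05678049847483635) 0.15970194339752197 1120 [ 0.6416 -0.1041  0.2345]
(240, 130) [0.7059 0.0971 0.1494]
(300, 180) [ 0.5933 -0.0295  0.1504]
(180, 140) [0.6862 0.2263 0.1499]
(200, 250) [0.4513 0.1893 0.1108]
(285, 262) [0.4214 0.006  0.1124]
[[345.     119.       0.4028   0.0151   1.1932]
 [336.     123.       0.6944  -0.1018   0.2251]
 [337.     123.       0.6939  -0.1036   0.2268]
 [338.     123.       0.6945  -0.1059   0.2246]
 [339.     123.       0.6946  -0.1079   0.224 ]
 [340.     123.       0.6937  -0.1096   0.2268]
 [341.     123.       0.694   -0.1117   0.2258]
 [331.     124.       0.6926  -0.0916   0.2251]
 [332.     124.       0.6928  -0.0937   0.2243]
 [329.     125.       0.6906  -0.0876   0.2249]
 [325.     127.       
[... 1870 characters left out ...]
  0.4028   0.0151   1.1932]
 [351.     157.       0.6247  -0.1295   0.2221]
 [350.     158.       0.6228  -0.1275   0.2216]
 [337.     159.       0.4028   0.0151   1.1932]
 [347.     159.       0.4028   0.0151   1.1932]
 [322.     162.       0.6151  -0.071    0.2247]
 [321.     163.       0.6128  -0.0688   0.2264]
 [322.     163.       0.6142  -0.0714   0.2195]
 [323.     163.       0.6129  -0.0729   0.2252]
 [356.     163.       0.6121  -0.1389   0.2228]
 [321.     164.       0.6114  -0.069    0.2236]
 [322.     164.       0.6112  -0.071    0.224 ]
 [356.     164.       0.6092  -0.1382   0.2267]
 [357.     164.       0.6089  -0.1399   0.2281]
 [355.     175.       0.4028   0.0151   1.1932]]
```

View pics/crop0.png

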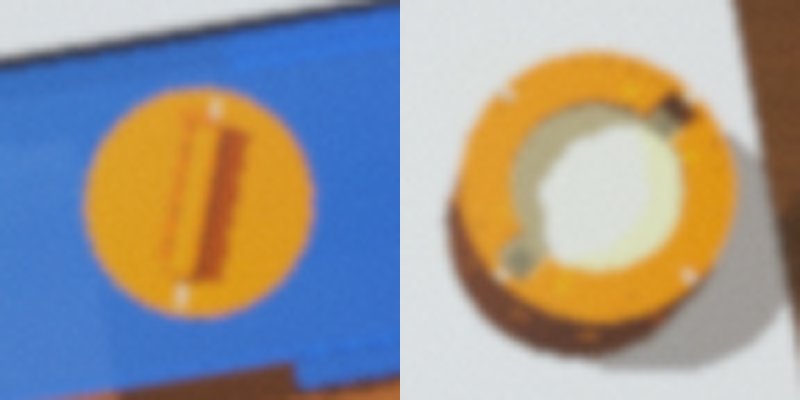

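Left crop: the large orange lid, with its bar running from (215,105) to (180,295) and both white pointers visible. Right crop: the large orange tub, with notches at (675,105) and (518,260) and lock lines at (508,95) and (690,275). Both are confirmed as the ones meant. Next I'll refine the tub pose and check the IK.

```bash
cat >> h.py <<'E'
np.set_printoptions(precision=4,suppress=True)
def tub_pose(p,d,c0=(0.645,-0.103)):
    W=world('top',d);Z=W[...,2]
    m=(Z>.217)&(Z<.233)&(np.hypot(W[...,0]-c0[0],W[...,1]-c0[1])<.06)
    c,r=cv2.minEnclosingCircle(W[m][:,:2].astype(np.float32))
    im=np.zeros(Z.shape,np.uint8);im[m]=255
    cn=max(cv2.findContours(im,cv2.RETR_EXTERNAL,cv2.CHAIN_APPROX_NONE)[0],key=len)[:,0]
    P=W[cn[:,1],cn[:,0],:2];A=np.c_[2*P,np.ones(len(P))];s=np.linalg.lstsq(A,(P**2).sum(1),rcond=None)[0]
    return np.array(c),r,s[:2],np.sqrt(s[2]+s[:2]@s[:2]),W
def quat(yaw): # tool down, jaw axis (y) at world angle yaw
    a=yaw; R=np.array([[np.sin(a),np.cos(a),0],[-np.cos(a),np.sin(a),0],[0,0,-1]]) # x, y(cos,sin), z down
    from scipy.spatial.transform import Rotation as Ro
    q=Ro.from_matrix(R).as_quat();return np.r_[q[3],q[:3]]
E
python3 - <<'E'
from h import *
z=np.load('/tmp/top.npz');p,d=z['p'],z['d']
c,r,s,rs,W=tub_pose(p,d);print('tub',c,r,s,rs)
# notch angle: look-up of brightness at the rim plane, z=.225, radius 34..44
for rr in(36,40,43,47):
  an=np.arange(-180,180,5);a=np.radians(an)
  uv=proj('top',np.c_[s[0]+rr/1e3*np.cos(a),s[1]+rr/1e3*np.sin(a),0*a+.225]).astype(np.float32)
  col=cv2.remap(p,uv[:,0],uv[:,1],cv2.INTER_LINEAR)[:,0].astype(int)
  dv=np.abs(col-np.median(col,0)).sum(1)
  print(rr,[(int(x),int(y)) for x,y in zip(an,dv) if y>60])
print(env.tip_extent)
for lab,pos,yaw in(('grasp',[.4525,.0926,.4],79),('grasp2',[.4525,.0926,.4],79+180)):
    q=kinematics.inverse_kinematics(pos,quat(np.radians(yaw)));print(lab,q)
for yaw in (45,0,225,180): print(yaw,kinematics.inverse_kinematics([s[0],s[1],.45],quat(np.radians(yaw))))
E
```

```text
tub [ 0.645  -0.1054] 0.05038509890437126 [ 0.6446 -0.1054] 0.04913142395402542
36 [(-55, 122), (-50, 170), (-45, 168), (-40, 138), (120, 61), (125, 124), (130, 151), (135, 155), (140, 118)]
40 [(-55, 144), (-50, 209), (-45, 218), (-40, 163), (125, 118), (130, 158), (135, 162), (140, 117)]
43 [(-55, 130), (-50, 191), (-45, 205), (-40, 134), (125, 86), (130, 126), (135, 126), (140, 83)]
47 [(-135, 96), (-50, 85), (-45, 89), (40, 135), (45, 83), (60, 63), (70, 61), (75, 67), (130, 94), (135, 81)]
0.1734Traceback (most recent call last):
  File "<stdin>", line 13, in <module>
  File "h.py", line 27, in quat
    q=Ro.from_matrix(R).as_quat();return np.r_[q[3],q[:3]]
      ~~~~~~~~~~~~~~^^^
  File "scipy/spatial/transform/_rotation.pyx", line 1143, in scipy.spatial.transform._rotation.Rotation.from_matrix
ValueError: Non-positive determinant (left-handed or null coordinate frame) in rotation matrix 0: [[ 0.9816  0.1908  0.    ]
 [-0.1908  0.9816  0.    ]
 [ 0.      0.     -1.    ]].
```

```bash
sed -i 's/R=np.array(\[\[np.sin(a),np.cos(a),0\],\[-np.cos(a),np.sin(a),0\]/R=np.array([[-np.sin(a),np.cos(a),0],[np.cos(a),np.sin(a),0]/' h.py
python3 - <<'E'
from h import *
for yaw in(79,259): print(yaw,kinematics.inverse_kinematics([.4525,.0926,.4],quat(np.radians(yaw))))
for yaw in (42,-3,222,177): print(yaw,kinematics.inverse_kinematics([.6446,-.1054,.45],quat(np.radians(yaw))))
E
```

```text
79 [ 0.101   0.1953  1.8744 -0.      1.0718 -1.2778]
259 [ 0.101   0.1953  1.8744 -0.      1.0718  1.8638]
42 [-0.2333  0.5054  1.3054 -0.      1.3308 -0.9664]
-3 [-0.2333  0.5054  1.3054 -0.      1.3308 -0.181 ]
222 [-0.2333  0.5054  1.3054 -0.      1.3308  2.1752]
177 None
```

Run:
```python
from h import *
gripper_to(0.6,40)
q=quat(np.radians(79.2))
env.move_pose([.4525,.0926,.38],q)
print(env.movel([.4525,.0926,.3022],feed=.08,force_limit=8))
s=status.observe();print(s['time_s'],s['eef_pos'],s['wrist_force'])
gripper_to(0.0,50)
s=status.observe();print(s['time_s'],s['eef_pos'],s['wrist_force'],s['grip_width'])
print(env.movel([.4525,.0926,.42],feed=.1))
s=status.observe();print(s['time_s'],s['eef_pos'],s['wrist_force'],s['grip_width'])
env.move_pose([.6446,-.1054,.45],quat(np.radians(42.3)))
s=status.observe();print(s['time_s'],s['eef_pos'],s['wrist_force'],s['grip_width'])
a,_=snap('top');b,_=snap('side')
def crop(p,c,r=(75,60)): return cv2.resize(p[max(c[1]-r[1],0):c[1]+r[1],c[0]-r[0]:c[0]+r[0]],(400,400*r[1]//r[0]),interpolation=cv2.INTER_CUBIC)
c1=proj('top',[.645,-.105,.27])[0].astype(int);c2=proj('side',[.645,-.105,.27])[0].astype(int);print(c1,c2)
cv2.imwrite('pics/above.png',np.hstack([crop(a,c1),crop(b,c2)])[:,:,::-1])
```

```text
False
3.325 [0.4526 0.0926 0.3026] [-0.2071  0.1498  0.8173]
3.7667 [0.4526 0.0926 0.3026] [-0.9613 -0.1009  6.6751] 0.1248817426919852
False
5.0917 [0.4524 0.0926 0.4194] [-0.0766 -0.2266 -0.4544] 0.12749494842869166
6.1667 [ 0.6443 -0.1045  0.4498] [-0.4742  0.9505  0.0456] 0.12715471288199154
[341 141] [228 126]
```

View pics/above.png

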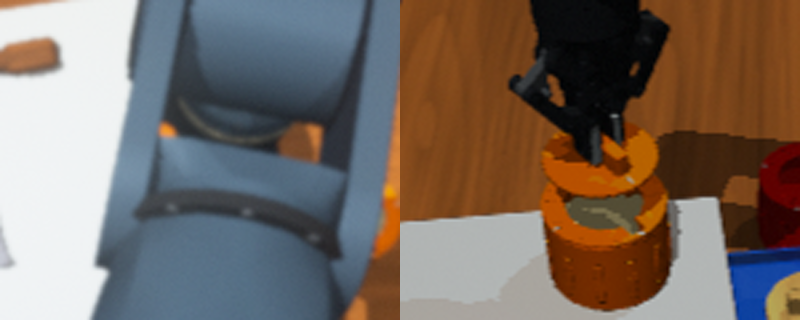

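The side view shows the lid held level over the tub, lid at crop (600,160) and tub rim at (605,205). The arm blocks the top view. I'll fit lid and rim circles in the side depth to compare them in one camera.

```bash
cat >> h.py <<'E'
from scipy.optimize import least_squares
def circ(W,zlo,zhi,R,c0,rmax):
    Z=W[...,2];m=(Z>zlo)&(Z<zhi)&(np.hypot(W[...,0]-c0[0],W[...,1]-c0[1])<rmax)
    P=W[m][:,:2]; a=np.floor(np.degrees(np.arctan2(*(P-c0).T[::-1]))/6)
    rr=np.hypot(*(P-c0).T);E=np.array([P[a==k][np.argsort(rr[a==k])[-2:]].mean(0) for k in np.unique(a) if (a==k).sum()>3])
    rr=np.hypot(*(E-c0).T);E=E[rr>R*.85]
    s=least_squares(lambda c:np.hypot(*(E-c).T)-R,c0,loss='soft_l1',f_scale=.001)
    return s.x,len(E),np.abs(s.fun).mean(),np.median(Z[m]),P
E
python3 - <<'E'
from h import *
s=status.observe();print(s['eef_pos'],s['ee_rot'],quat(np.radians(42.3)))
p,d=snap('side');W=world('side',d);hsv=cv2.cvtColor(p,cv2.COLOR_RGB2HSV)
org=(hsv[...,0]<24)&(hsv[...,1]>120)
W=W.copy();W[~org]=np.nan
Z=W[...,2];m=np.hypot(W[...,0]-.645,W[...,1]+.105)<.06
h,e=np.histogram(Z[m],np.arange(.15,.32,.005));print(dict(zip(np.round(e[:-1],3),h)))
x=status.observe()['eef_pos'][2]-.1734-.0025
print('lid',x,circ(W,x-.005,x+.004,.044,np.array([.6446,-.1054]),.055)[:4])
for R in(.049,.05):print('tub',circ(W,.219,.231,R,np.array([.6446,-.1054]),.06)[:4])
b=(Z>x+.012)&(Z<x+.024)&m
P=W[b][:,:2];print('bar',len(P),cv2.minAreaRect(P.astype(np.float32)))
cv2.imwrite('pics/side_b.png',p[60:220,130:330,::-1])
E
```

```text
[ 0.6442 -0.1041  0.4502] [-0.      0.4034  0.915   0.0001] [0.     0.4043 0.9146 0.    ]
{np.float64(0.15): np.int64(20), np.float64(0.155): np.int64(54), np.float64(0.16): np.int64(69), np.float64(0.165): np.int64(68), np.float64(0.17): np.int64(67), np.float64(0.175): np.int64(78), np.float64(0.18): np.int64(73), np.float64(0.185): np.int64(73), np.float64(0.19): np.int64(81), np.float64(0.195): np.int64(117), np.float64(0.2): np.int64(82), np.float64(0.205): np.int64(86), np.float64(0.21): np.int64(77), np.float64(0.215): np.int64(86), np.float64(0.22): np.int64(165), np.float64(0.225): np.int64(406), np.float64(0.23): np.int64(2), np.float64(0.235): np.int64(0), np.float64(0.24): np.int64(0), np.float64(0.245): np.int64(0), np.float64(0.25): np.int64(0), np.float64(0.255): np.int64(1), np.float64(0.26): np.int64(5), np.float64(0.265): np.int64(5), np.float64(0.27): np.int64(394), np.float64(0.275): np.int64(294), np.float64(0.28): np.int64(23), np.float64(0.285): np.int64(26), np.float64(0.29): np.int64(53), np.float64(0.295): np.int64(26), np.float64(0.3): np.int64(6), np.float64(0.305): np.int64(3), np.float64(0.31): np.int64(1)}
lid 0.2744170266653449 (array([ 0.6444, -0.1053]), 48, np.float64(0.001177736868111545), np.float64(0.27472763534901823))
tub (array([ 0.6454, -0.1043]), 41, np.float64(0.000551299391256163), np.float64(0.22595450709872233))
tub (array([ 0.6454, -0.1053]), 41, np.float64(0.0008924009852430378), np.float64(0.22595450709872233))
bar 92 ((0.6404345035552979, -0.09378711879253387), (0.03965093940496445, 0.03493703901767731), 16.005186080932617)
```

Run:
```python
from h import *
q=quat(np.radians(42.3))
env.movel([.6451,-.1053,.422],q,feed=.08)
s=status.observe();print(s['time_s'],s['eef_pos'],s['wrist_force'])
print(env.movel([.6451,-.1053,.4035],q,feed=.02,force_limit=6))
s=status.observe();print(s['time_s'],s['eef_pos'],s['wrist_force'],s['moment'])
```

```text
6.8167 [ 0.6451 -0.1053  0.4216] [ 0.0559 -0.5814  0.3435]
True
7.5833 [ 0.6451 -0.1053  0.4056] [-0.2552  0.9668  4.3037] [0.004  0.0704 0.0138]
```

Seated at z=0.4056, as expected for a drop into the notches; on the ledge it would have stopped at 0.415. Turning clockwise in steps.

Run:
```python
from h import *
for k in range(1,6):
    y=42.3-9*k
    env.move_pose([.6451,-.1053,.4055],quat(np.radians(y)))
    s=status.observe();print(y,round(s['time_s'],2),s['eef_pos'],s['wrist_force'],s['moment'],s['grip_width'])
    if abs(s['moment'][2])>.6 or np.abs(s['wrist_force']).max()>15: print('STOP');break
p,d=snap('side');W=world('side',d);hsv=cv2.cvtColor(p,cv2.COLOR_RGB2HSV)
org=(hsv[...,0]<24)&(hsv[...,1]>120);W[~org]=np.nan
print('lid',circ(W,.2265,.2345,.044,np.array([.6446,-.1054]),.055)[:4])
c=proj('side',[.645,-.105,.225])[0].astype(int)
cv2.imwrite('pics/turned.png',cv2.resize(p[c[1]-50:c[1]+50,c[0]-50:c[0]+50],(600,600),interpolation=cv2.INTER_CUBIC)[:,:,::-1])
cv2.imwrite('pics/side1.png',p[:,:,::-1])
```

```text
33.3 7.86 [ 0.6451 -0.1053  0.4057] [-0.3481  0.0981  2.0792] [ 0.0467 -0.0361 -0.0672] 0.12543753012592826
24.299999999999997 8.13 [ 0.6451 -0.1053  0.4056] [0.5521 1.2707 2.9801] [ 0.0175 -0.0168 -0.0851] 0.1258105452551746
15.299999999999997 8.41 [ 0.6451 -0.1053  0.4057] [ 0.6012 -0.5277  4.036 ] [ 0.0567 -0.0252 -0.0767] 0.1258942275164544
6.299999999999997 8.68 [ 0.6451 -0.1053  0.4056] [-0.2975  0.2369  3.4834] [-0.0272 -0.0212 -0.0943] 0.1267959902975799
-2.700000000000003 8.96 [ 0.6451 -0.1053  0.4056] [-0.2192 -0.2913  4.1705] [-0.0042 -0.018  -0.0989] 0.1215310759963083
lid (array([ 0.6444, -0.1018]), 50, np.float64(0.0031904482537861833), np.float64(0.22983093801565588))
```

View pics/turned.png

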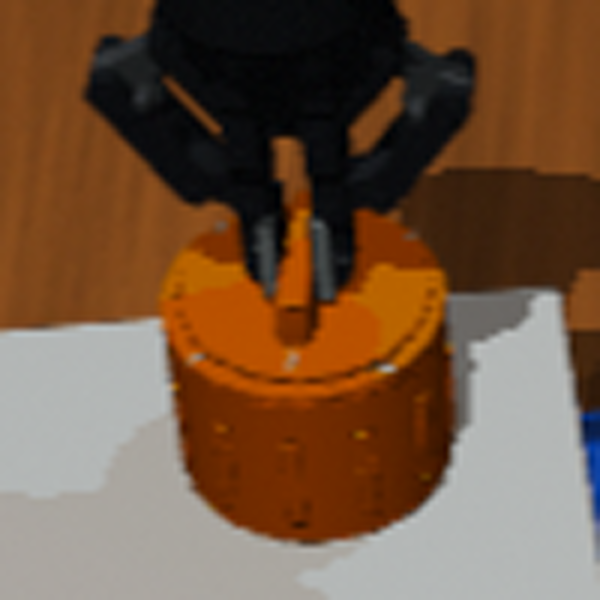

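The lid sits flush all round. Its pointer at (292,362) lies midway between the rim marks at (197,357) and (387,368). I'll check those angles numerically, so as to catch any turn of the tub, and then hand in.

Run:
```python
from h import *
c=eyes.camera_params('side');K=np.array(c['camera_matrix']);R=cv2.Rodrigues(np.array(c['rvec'],float))[0];t=np.array(c['tvec']).reshape(3)
o=-R.T@t;c0=proj('side',[.645,-.105,.225])[0].astype(int)
for n,x,y,z in(('L',197,357,.225),('R',387,368,.225),('bL',220,226,.225),('bR',410,236,.225),('pointer',292,362,.229)):
    uv=c0-50+(np.array([x,y])+.5)/6-.5;r=R.T@np.linalg.inv(K)@np.r_[uv,1];P=o+r*(z-o[2])/r[2]
    v=P[:2]-[.645,-.105];print(n,P[:2],'r',np.hypot(*v),'ang',np.degrees(np.arctan2(v[1],v[0])))
s=status.observe();print(s['time_s'],s['wrist_force'],s['moment'],s['grip_width'],s['ee_rot'],quat(np.radians(-2.7)))
```

```text
L [ 0.6807 -0.0776] r 0.045023417535790866 ang 37.460674290918334
R [ 0.6148 -0.0736] r 0.04357351096354618 ang 133.8928583735233
bL [ 0.6794 -0.1446] r 0.05251828199601487 ang -49.01388419220963
bR [ 0.611  -0.1408] r 0.04940405699653917 ang -133.48277961075772
pointer [ 0.6471 -0.0718] r 0.03329344897006544 ang 86.41647906563564
9.0083 [-0.2194  0.5293  4.1799] [-0.0387  0.0263 -0.0748] 0.1251269311190416 [0.0001 0.7209 0.693  0.0001] [0.     0.7236 0.6903 0.    ]
```

```bash
python3 -c "
from h import *
order.finish_job();s=status.observe();print(s['time_s'],s['eef_pos'],s['wrist_force'],s['grip_width'])"
```

```text
the job is handed in; nothing more can be done
the job is handed in; nothing more can be done
```

I took the large orange lid from the tray by its bar and lowered it onto the large orange tub. I then turned it 45° clockwise and handed the job in at about 9 s with the grip still on.

- **Seating:** the arm stopped at a TCP height of 0.4056 m. About 0.405 m was expected with the lugs through the notches, against 0.415 m on the ledge. The picture shows the disc flush on the rim.
- **Half-way point:** the lid pointer measured about 87° in the last picture. The notch mark was about 133° and the lock line about 40°, so the lid is midway and the tub did not measurably turn.
- **Forces:** turning moment stayed at or below 0.1 N m and the push down was about 4 N. No rise in resistance or click showed.
- **Grip:** the gripper opening held at about 0.125 throughout.
- **Disagreements:** the automatic circle fit of the seated lid was poor, with a 3 mm residual, because rim and disc merge in the depth image. I relied on the picture and the arm pose instead. The marks I picked by hand from the picture are good to about 4°.
- **Not checked:** I did not measure the bamboo lid, dish, hairbrush or clipper again afterwards. The arm was not commanded to go near them. The call after hand-in gave no state, so the second after it is not checked either.

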